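# Lay the green handlebar grip in the fitting cradle

## Task

The green handlebar grip is standing on end on the shelf: pick it up and lay it on its side in the orange fitting cradle, resting in both notches and about centred along the cradle, either end first. Set it down gently rather than dropping it, and leave the black grip and the glass jar standing where they are.

Things in the scene. Friction and masses are not known exactly. Their poses are not given: they have to be found in the camera images.
- green_grip: Green ribbed handlebar grip, a stiff straight tube with silver collars at both ends: 130 mm long, 32 mm diameter, about 0.11 kg. It starts standing on end on the shelf. Origin at its middle (65 mm above the shelf at the start); its z axis runs along the tube. The two ends are alike.
- cradle: Fixed cradle on the shelf: a grey base plate 150 x 84 x 8 mm with two upright orange Y-shaped brackets, each 8 mm thick, centred 42 mm either side of the middle along the cradle's x axis (76 mm free between them). Each has a 90 degree V notch open to the top, 53 mm wide at its mouth, 66 mm above the shelf. Origin under the centre of the base plate, on the shelf; x runs along the direction in which a part lies, y across it, z up.
- cradle_seat (a point): Where the middle of the laid grip belongs: midway between the two notches, 62 mm above the shelf (a 32 mm tube resting in the notches has its axis at this height). Axes as the cradle's.
- black_grip: Black handlebar grip of the same shape and size, standing on end on the shelf, origin at its middle; a bystander, 140 mm or more from the green grip.
- jar: Small closed glass jar of steel valve caps with a steel lid, 48 mm diameter, 60 mm high, origin under its centre; a bystander.
Mind the look-alikes: they are no part of the job. Of the things that look like the cradle, take the one that is farthest from the robot's base at the start.

How it is judged (in metres and radians):
At the end, for the whole second after the job is handed in: The green grip lies at rest in both notches of the cradle: its axis within 10 degrees of the cradle's x axis, its middle within 18 mm of the seat along the cradle, 10 mm across it, and between 6 mm below and 8 mm above the seat's height (x of green_grip in the frame of cradle_seat between -0.018 and 0.018 m and y of green_grip in the frame of cradle_seat between -0.01 and 0.01 m and z of green_grip in the frame of cradle_seat between -0.006 and 0.008 m and angle between the z axis of green_grip and the x axis of cradle, either way round below 0.175 rad and linear speed of green_grip below 0.02 m/s and angular speed of green_grip below 0.3 rad/s); the robot touches nothing.
It fails at once if the green grip is dropped or flung into the cradle (moves faster than 0.7 m/s within 50 mm of its seat) (distance between green_grip and cradle_seat below 0.05 m and linear speed of green_grip above 0.7 m/s).
It fails at once if the black grip is shifted more than 30 mm or tipped more than 17 degrees (distance of black_grip from where it was at the start of the episode above 0.03 m or angle between black_grip's own z axis and vertical above 0.3 rad).
It fails at once if the glass jar is shifted more than 30 mm or tipped more than 17 degrees (distance of jar from where it was at the start of the episode above 0.03 m or angle between jar's own z axis and vertical above 0.3 rad).
It also fails if it takes over 48 s, if anything falls off the work surface, if the arm or the gripper's body presses on something with over 40 N, if the wrist force passes 120 N, or if a joint passes its speed limit or range.

## Robot

A 6-joint arm with a two-finger parallel gripper is mounted at the origin on the work surface. World frame = base frame: x ahead of the robot, y to its left, z up, the work surface at z = 0. Lengths are in m, angles in degrees, forces in N, time in s.
With the tool pointing down it reaches from about 0.25 to 0.85 m from the base axis. Payload 12.5 kg.
Tool frame: the origin (TCP) lies on the mounting face of the last link; the fingertips stand 186 mm ahead of it and the grasp point (between the pads) lies 167 mm ahead of it; z points along the fingers, y is the line along which they close (so a half turn about z gives the same grasp; the last joint's range is limited). The gripper opens to 93 mm and grips with 3 to 60 N. Pads are 15 mm wide; open, the fingers measure 128 mm over their backs; the gripper's body (75 mm by 188 mm) begins 65 mm behind the grasp point.
Start: joints at [72.387, 20.094, 94.641, -0, 65.266, -4.847], TCP at [0.121, 0.536, 0.405] pointing down, gripper open.
Joint ranges: [-157.81, 157.81], [-45, 120.19], [0.68, 151.7], [-89.99, 269.99], [4.06, 180], [-164.3, 164.3]. Speed limits (degrees/s): [127.2, 127.2, 159.86, 180, 180, 180].

## Interface

Orientations are given as [roll, pitch, yaw] about the fixed x, y, z axes, in that order (R = Rz(yaw) Ry(pitch) Rx(roll)).
In Python, from workcell import arm, get_image, calibration, recognise gives the robot as it stands.
- The arm moves only by the shell command python3 -m jog 'ROWS'. ROWS is JSON, a list of rows, each a list of 3 entries, a list of its own where there are three numbers: the shift along the tool's x, y, z in mm, then the turn, a rotation vector about the tool's x, y, z in degrees, then the closure, from 0 (fully open) to 1 (shut). A call has 1 to 12 rows; each row is the pose to reach, as a shift and turn from the pose commanded when the call began, along the tool's axes at that moment; what a row does not reach only later rows make up. A row lasts 1/12 s, in which the tool goes at most 41.7 mm and 7.16 degrees, less where a joint would pass 70% of its speed; a pose out of reach is approached as far as the arm can. A call with a gripper value outside its range is refused whole. The fingers move at their own pace and stop on an object; the grip force is fixed at half the most. Time passes only in rows, so rows that repeat a pose let the fingers close. It gives the time, the measured TCP pose, the force, the opening and the grip force at its end, in the units of the state.
- arm.state(): the state, without advancing time (a new reading comes with each control period).
- get_image(name): name is "scene" or "top" or "wrist"; returns the picture (480x640x3 uint8, red, green, blue); there is no depth.
- calibration(name): a dict with "fx", "fy", "cx", "cy" (pixels), "position" and "orientation" of the camera in the world. Camera axes: x right, y down, z forward; pixel columns grow to the right and rows downward; lengths in m; the calibration is good to about 2 mm. A picture is of the moment at which its call begins: read the wrist's pose just before it. calibration takes no time and is no camera call; for the wrist camera it gives the pose at the moment of the call.
- arm.sign_off(): hands the job in; it is judged then, once.
Trained networks look in the newest picture that a camera, given by its name, has taken for a name from the list of things; names that differ only in an ending like _2 or _b are one class to them, and where a whole thing is asked for, a point or a joint stands for the part that bears it (a point fixed in the world has none). Each returns a list of dicts, best first, with "score" (0 to 1); they miss things now and then, are a little off and sometimes report something else, mostly with a low value. They report only what shows in the picture. A call takes as long as a camera call. They do not tell look-alikes from the thing itself.
- recognise(camera, name): "at" ([x, y, z] in m, in the coordinates of the camera as it stood for that picture, good to about 4 mm: the middle of the surface that is visible of it).
The state is a dict: "time": time; "joints": joint angles; "joint_vel": joint speeds; "tau": joint torques, N m; "eef_pos": TCP position; "tool_rot": TCP orientation; "ft_force": force on the tool from outside, world axes, zero at the start; "ft_torque": the same for the moment, N m; "width": opening from 0.0 (shut) to 1.0 (fully open); "grasp_force": force on a finger pad.
Only numpy, scipy, OpenCV 4.12 (cv2) and the standard library are available. Lean on these libraries where they do the work, as an engineer would, in place of code of your own. Each camera call takes 0.05 s, during which the arm holds its last target. There are 200 camera calls.

## Working session

There is one attempt and no reset: what is moved stays moved. The work goes in short steps, Python scripts to look and compute and a shell command to move; the robot and the scene stay as the last step left them, time stands still between calls to the robot, and variables do not carry over. Pictures are saved under pics/ and viewed, at most 10 in all, crops included, and the job is handed in when it is done.

```bash
mkdir -p pics; cat > h.py <<'E'
import numpy as np, cv2
from scipy.spatial.transform import Rotation as R
from workcell import arm, get_image, calibration, recognise
def rot(o): return R.from_euler('xyz', o, degrees=True)
def camR(c):
    o=np.array(c['orientation'])
    return R.from_matrix(o) if o.shape==(3,3) else (rot(o) if o.size==3 else R.from_quat(o))
def world(cam,p):
    c=calibration(cam); return camR(c).apply(p)+np.array(c['position'])
def proj(cam,P):
    c=calibration(cam); q=camR(c).inv().apply(np.array(P)-np.array(c['position'])); return np.array([c['fx']*q[...,0]/q[...,2]+c['cx'],c['fy']*q[...,1]/q[...,2]+c['cy']]).T
def ray(cam,uv,z):
    c=calibration(cam); d=camR(c).apply([(uv[0]-c['cx'])/c['fx'],(uv[1]-c['cy'])/c['fy'],1]); o=np.array(c['position']); return o+d*(z-o[2])/d[2]
def save(im,n): cv2.imwrite('pics/'+n,im[:,:,::-1])
E
python3 - <<'E'
from h import *
print(arm.state()); 
for c in ['scene','top']:
    print(c,calibration(c))
    im=get_image(c); save(im,c+'0.png')
    for n in ['green_grip','cradle','black_grip','jar']:
        for r in recognise(c,n): 
            w=world(c,r['at']); print(c,n,r['score'],w.round(3),proj(c,w).round())
E
```

```text
{'time': 0.0, 'joints': array([ 7.23862229e+01,  2.01254452e+01,  9.46756764e+01, -1.71131353e-03,
        6.52637376e+01, -4.84683326e+00]), 'joint_vel': array([-0.00676509, -0.00327888,  0.03561837, -0.09668072, -0.0526282 ,
        0.00551663]), 'tau': array([ 3.06825896e-04, -4.97326577e+01, -2.85246545e+01,  6.98396098e-02,
        2.58632528e-02, -1.17803461e-04]), 'eef_pos': array([0.12148066, 0.53629678, 0.40419916]), 'tool_rot': array([-1.79935241e+02, -3.93218197e-03,  1.67233771e+02]), 'ft_force': array([-0.03314096,  0.06460988, -0.22966387]), 'ft_torque': array([0.0297372 , 0.0405078 , 0.02128874]), 'grasp_force': 0.0, 'width': 1.0000979646174222}
scene {'fx': 552.2593263993447, 'fy': 552.2593263993447, 'cx': 315.69447246449215, 'cy': 237.8278478224406, 'position': array([ 1.03143202, -0.33549697,  0.92344422]), 'orientation': array([-145.22714698,    0.47742241,   57.09794116])}
scene green_grip 0.77 [0.541 0.07  0.09 ] [359. 215.]
scene cradle 0.95 [ 0.554 -0.209  0.009] [237. 312.]
scene cradle 0.9 [ 0.366 -0.323  0.009] [140. 268.]
scene cradle 0.69 [ 0.366 -0.055  0.013] [259. 207.]
scene black_grip 0.83 [0.549 0.31  0.084] [457. 167.]
top {'fx': 518.4758557806167, 'fy': 518.4758557806167, 'cx': 327.6573426913853, 'cy': 238.64238784890094, 'position': array([ 0.32025479, -0.01937265,  1.22126987]), 'orientation': array([-170.00425566,    0.95514872,  -88.57950382])}
top green_grip 0.62 [0.526 0.068 0.132] [298. 232.]
top cradle 0.96 [ 0.362 -0.054  0.007] [352. 312.]
top cradle 0.71 [ 0.546 -0.207  0.007] [418. 236.]
top cradle 0.63 [ 0.355 -0.326  0.007] [470. 318.]
top black_grip 0.7 [0.539 0.307 0.11 ] [190. 225.]
top black_grip 0.62 [ 0.548 -0.205  0.008] [417. 234.]
top jar 0.61 [0.703 0.155 0.061] [265. 162.]
```

View pics/scene0.png

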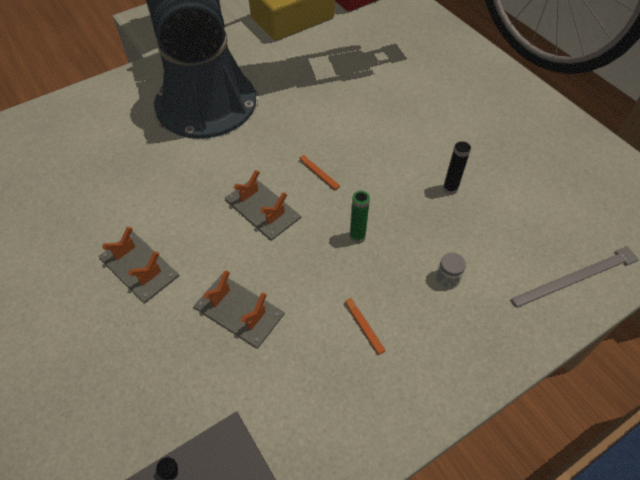

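View pics/top0.png

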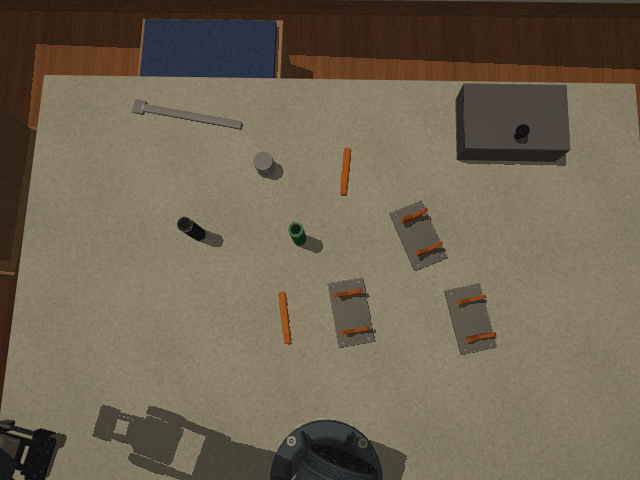

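Three cradle-like fixtures (top view): (352,312), (470,318) and (418,236), at about 0.37, 0.48 and 0.58 m from the base. The farthest, (418,236), is the one meant; it is at (237,312) in the scene view. The green grip is at (298,232), the black grip at (190,228) and the jar at (264,162). I'll confirm the cradle in a crop.

```bash
python3 - <<'E'
from h import *
im=cv2.imread('pics/top0.png'); cr=im[195:280,375:465]; cv2.imwrite('pics/crop.png',cv2.resize(cr,None,fx=7,fy=7,interpolation=cv2.INTER_CUBIC))
# fit: orange blobs and plate corner rays
hsv=cv2.cvtColor(im,cv2.COLOR_BGR2HSV); m=cv2.inRange(hsv,(3,150,80),(16,255,255))
n,l,s,c=cv2.connectedComponentsWithStats(m)
for i in range(1,n):
    if s[i,4]>30: print(c[i].round(1),s[i],ray('top',c[i],.05).round(3))
g=cv2.inRange(hsv,(45,120,20),(80,255,255)); print('green',cv2.boundingRect(g))
w=calibration('wrist'); st=arm.state(); T=rot(st['tool_rot'])
print('cam in tool',T.inv().apply(w['position']-st['eef_pos']),T.inv().apply(camR(w).apply(np.eye(3))).round(2),w['fx'])
E
```

```text
[77.9 66.1] [  28   44  113   85 3554] [0.943 0.63  0.05 ]
[457.9  70.9] [ 289   55  351   71 6313] [ 0.945 -0.3    0.05 ]
[344.9 170.5] [340 148  11  47 291] [ 0.689 -0.031  0.05 ]
[413.5 214.7] [400 208  28  15 107] [ 0.587 -0.191  0.05 ]
[428.8 248. ] [416 241  27  15 112] [ 0.51  -0.226  0.05 ]
[347.6 292.7] [333 289  30   8 110] [ 0.404 -0.043  0.05 ]
[284.2 317.3] [279 292  11  52 341] [0.345 0.098 0.05 ]
[471.2 299.1] [457 295  29   9 109] [ 0.396 -0.319  0.05 ]
[354.4 330. ] [340 326  30   9 113] [ 0.321 -0.059  0.05 ]
[480.2 336.5] [466 332  30  10 132] [ 0.314 -0.337  0.05 ]
green (4, 222, 363, 253)
cam in tool [ 0.0666582  -0.00020633  0.02018402] [[ 0.    1.   -0.  ]
 [-0.97  0.   -0.24]
 [-0.24  0.    0.97]] 359.77467474152354
```

View pics/crop.png

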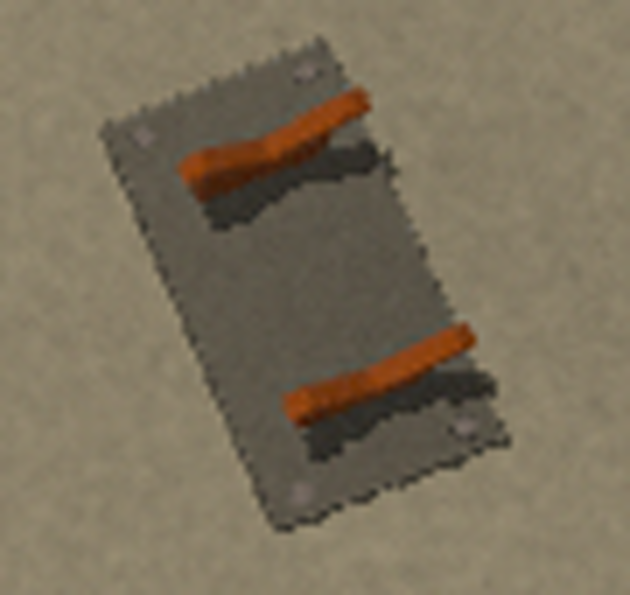

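The crop shows the grey plate with two upright orange brackets. Its plate corners are at crop pixels (103,128), (322,40), (510,440) and (280,530), so this is the cradle to use.

```bash
cat > plan.py <<'E'
from h import *
def down(az): # tool down, x along az
    x=np.array([np.cos(az),np.sin(az),0]); z=np.array([0,0,-1.]); return R.from_matrix(np.array([x,np.cross(z,x),z]).T)
def tool(az,e): # grasp orientation: z = a at elevation -e deg (e=90 down, e>90 past vertical), x up-ish
    return down(np.radians(az))*R.from_euler('y',-(90-e),degrees=True)
def rel(p0,R0,grasp,R1):
    tcp=np.array(grasp)-R1.apply([0,0,.167])
    return 'shift',(R0.inv().apply(tcp-p0)*1000).round(1),'turn',((R0.inv()*R1).as_rotvec(degrees=True)).round(1),'tcp',tcp.round(3)
def now():
    s=arm.state(); return s['eef_pos'],rot(s['tool_rot'])
E
python3 - <<'E'
from plan import *
C=np.array([[103,128],[322,40],[510,440],[280,530]])/7+[375,195]-.5
W=np.array([ray('top',c,.008) for c in C]); ctr=W.mean(0)
ax=(W[0]+W[1]-W[2]-W[3]); print('cradle',ctr.round(4),np.degrees(np.arctan2(ax[1],ax[0])),[np.linalg.norm(W[i]-W[i-1]).round(3) for i in range(4)])
im=cv2.imread('pics/top0.png'); hsv=cv2.cvtColor(im,cv2.COLOR_BGR2HSV); g=cv2.inRange(hsv,(45,80,20),(80,255,255))[200:260,270:330]
x,y,w,h=cv2.boundingRect(g); print(x+270,y+200,w,h, ray('top',(x+270+7.5,y+200+7.5),.13).round(3))
im=cv2.imread('pics/scene0.png');hsv=cv2.cvtColor(im,cv2.COLOR_BGR2HSV); g=cv2.inRange(hsv,(45,80,20),(80,255,255))[170:260,330:390]
mm=cv2.moments(g,True); c=(mm['m10']/mm['m00']+330,mm['m01']/mm['m00']+170); print('scene',c,cv2.boundingRect(g),ray('scene',c,.07).round(3))
p,T=now(); print(rel(p,T,[.53,-.06,.27],tool(80,80)))
E
```

```text
cradle [ 0.5474 -0.2074  0.008 ] 23.996710216244853 [np.float64(0.149), np.float64(0.082), np.float64(0.15), np.float64(0.084)]
288 222 18 24 [0.531 0.073 0.13 ]
scene (358.9442567567568, 217.6706081081081) (20, 21, 20, 49) [0.536 0.076 0.07 ]
('shift', array([-528.8, -462.4,  -29.8]), 'turn', array([ 7.6, -8. , 87. ]), 'tcp', array([ 0.535, -0.031,  0.434]))
```

```bash
python3 - <<'E'
from plan import *
p,T=now(); print(rel(p,T,[.511,-.045,.22],tool(80,65)))
E
```

```text
('shift', array([-504.9, -410.5,   33.4]), 'turn', array([ 19. , -19.9,  85.7]), 'tcp', array([0.523, 0.025, 0.371]))
```

```bash
sed -i "s/'y',-(90-e)/'y',90-e/" plan.py; python3 - <<'E'
from plan import *
p,T=now(); print(rel(p,T,[.511,-.045,.22],tool(80,65)))
E
```

```text
('shift', array([-511.8, -551.5,   33.4]), 'turn', array([-19. ,  19.9,  85.7]), 'tcp', array([ 0.499, -0.115,  0.371]))
```

```bash
python3 -m jog '[[[-40,-40,0],[0,0,5],0],[[-510,-550,33],[-19,20,86],0],[[-510,-550,33],[-19,20,86],0],[[-510,-550,33],[-19,20,86],0],[[-510,-550,33],[-19,20,86],0],[[-510,-550,33],[-19,20,86],0],[[-510,-550,33],[-19,20,86],0],[[-510,-550,33],[-19,20,86],0],[[-510,-550,33],[-19,20,86],0],[[-510,-550,33],[-19,20,86],0],[[-510,-550,33],[-19,20,86],0],[[-510,-550,33],[-19,20,86],0]]'
python3 - <<'E'
from plan import *
p,T=now(); print(rel(p,T,[.511,-.045,.20],tool(80,45)),arm.state()['joints'].round(1))
E
```

```text
time: 1.5
eef_pos: [0.3727, 0.1024, 0.3837]
tool_rot: [178.6, -23.4, 86.4]
ft_force: [0.5, 1.1, 0.5]
width: 1.0
grasp_force: 0.0
('shift', array([-260.7,  135.1,  -38.2]), 'turn', array([-2.3, 21.5,  5.6]), 'tcp', array([ 0.49 , -0.161,  0.318])) [  3.1   3.6 120.3  28.5  55.3  -9.3]
```

```bash
python3 -m jog '[[[-260,135,-38],[-2,21,6],0],[[-260,135,-38],[-2,21,6],0],[[-260,135,-38],[-2,21,6],0],[[-260,135,-38],[-2,21,6],0],[[-260,135,-38],[-2,21,6],0],[[-260,135,-38],[-2,21,6],0],[[-260,135,-38],[-2,21,6],0],[[-260,135,-38],[-2,21,6],0],[[-260,135,-38],[-2,21,6],0],[[-260,135,-38],[-2,21,6],0],[[-260,135,-38],[-2,21,6],0]]'
python3 - <<'E'
from plan import *
p,T=now(); print(rel(p,T,[.511,-.045,.20],tool(80,35)),arm.state()['joints'].round(1))
im=get_image('wrist'); save(im,'w1.png')
for r in recognise('wrist','green_grip'): 
    w=world('wrist',r['at']); print(r['score'],w.round(3),proj('wrist',w).round())
print(proj('wrist',[[.533,.074,0],[.533,.074,.13]]).round())
E
```

```text
time: 2.42
eef_pos: [0.4912, -0.1568, 0.3186]
tool_rot: [-179.4, -44.4, 79.8]
ft_force: [0.3, -0.0, 0.3]
width: 1.002
grasp_force: 0.0
('shift', array([-32.6,   0.2,   0.1]), 'turn', array([-0.4, 10.6, -0.2]), 'tcp', array([ 0.487, -0.18 ,  0.296])) [-29.6  26.3 103.4  43.   74.3 -40.9]
0.66 [0.53  0.064 0.106] [329. 215.]
[[331. 262.]
 [331. 187.]]
```

View pics/w1.png

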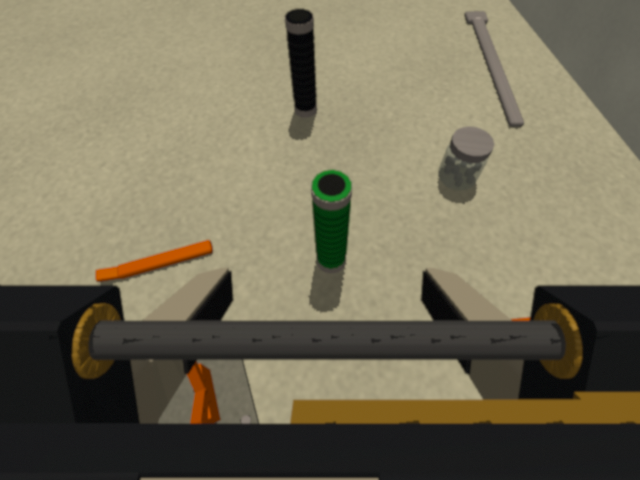

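The wrist view shows the green grip at (331,187)–(331,265), which matches my estimate of (0.533, 0.074). The black grip (302,60) and the jar (466,158) are well behind it. Next is the low standoff.

```bash
python3 - <<'E'
from plan import *
p,T=now(); print(rel(p,T,[.515,-.030,.08],tool(80,35)))
E
```

```text
('shift', array([-105.7,    2.3,   96.8]), 'turn', array([-0.4, 10.6, -0.2]), 'tcp', array([ 0.491, -0.165,  0.176]))
```

```bash
python3 -m jog '[[[-35,1,32],[0,4,0],0],[[-70,2,64],[0,8,0],0],[[-90,2,83],[0,11,0],0],[[-106,2,97],[0,11,0],0],[[-106,2,97],[0,11,0],0],[[-106,2,97],[0,11,0],0],[[-106,2,97],[0,11,0],0]]'
python3 - <<'E'
from plan import *
p,T=now(); print(rel(p,T,[.533,.074,.08],tool(80,35)),arm.state()['joints'].round(1))
print((p+T.apply([0,0,.167])).round(4))
E
```

```text
time: 3.1
eef_pos: [0.4916, -0.1656, 0.1766]
tool_rot: [-179.4, -55.3, 79.7]
ft_force: [0.3, -0.5, 0.2]
width: 0.999
grasp_force: 0.0
('shift', array([59.8, -0.5, 87.9]), 'turn', array([-0.3, -0.3, -0.2]), 'tcp', array([ 0.509, -0.061,  0.176])) [-31.6  42.5 104.5  53.3  72.  -57.5]
[ 0.5146 -0.0302  0.0816]
```

```bash
python3 -m jog '[[[15,0,22],[0,0,0],0],[[30,0,44],[0,0,0],0],[[45,0,66],[0,0,0],0],[[60,0,88],[0,0,0],0],[[60,0,88],[0,0,0],0],[[60,0,88],[0,0,0],0],[[60,0,88],[0,0,0],0]]'
python3 - <<'E'
from plan import *
p,T=now(); print(p,(p+T.apply([0,0,.167])).round(4))
im=get_image('wrist'); save(im,'w2.png'); print(proj('wrist',[[.533,.074,0],[.533,.074,.13]]).round())
E
```

```text
time: 3.68
eef_pos: [0.5097, -0.0612, 0.1757]
tool_rot: [-179.5, -55.4, 79.8]
ft_force: [0.2, -0.8, 1.4]
width: 1.001
grasp_force: 0.0
[ 0.50973006 -0.06121441  0.17567536] [0.5328 0.0742 0.0807]
[[328. 370.]
 [328. 223.]]
```

View pics/w2.png

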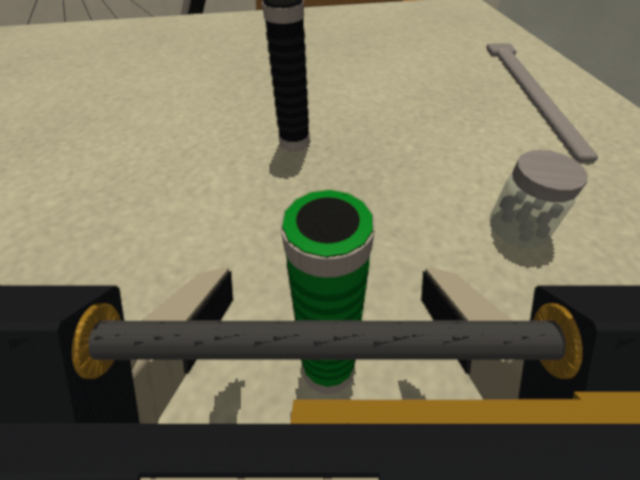

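The grip's top ring is at (328,222), centred between the open fingers as predicted. Now I close.

```bash
python3 -m jog '[[[0,0,0],[0,0,0],1],[[0,0,0],[0,0,0],1],[[0,0,0],[0,0,0],1],[[0,0,0],[0,0,0],1],[[0,0,0],[0,0,0],1],[[0,0,0],[0,0,0],1],[[0,0,0],[0,0,0],1],[[0,0,0],[0,0,0],1],[[0,0,0],[0,0,0],1],[[0,0,0],[0,0,0],1]]'
python3 - <<'E'
from plan import *
p,T=now(); print(rel(p,T,[.515,.0,.25],tool(70,55)), arm.state()['joints'].round(1))
E
```

```text
time: 4.57
eef_pos: [0.5094, -0.0609, 0.1742]
tool_rot: [-179.3, -55.4, 79.5]
ft_force: [1.4, 0.1, -0.7]
width: 0.339
grasp_force: 30.0
('shift', array([ 155.8,  -23.3, -148.1]), 'turn', array([ -7.5, -20.3,   6.9]), 'tcp', array([ 0.482, -0.09 ,  0.387])) [-20.4  41.6 107.6  62.3  65.9 -56. ]
```

Gripped (31.5 mm wide, 30 N). Lift straight up first, then turn.

```bash
python3 -m jog '[[[16,0,-11],[0,0,0],1],[[40,0,-28],[0,0,0],1],[[65,-5,-50],[0,0,0],1],[[90,-10,-80],[-2,-5,2],1],[[115,-15,-110],[-4,-10,4],1],[[140,-20,-135],[-6,-15,6],1],[[156,-23,-148],[-7,-20,7],1],[[156,-23,-148],[-7,-20,7],1],[[156,-23,-148],[-7,-20,7],1]]'
python3 - <<'E'
from plan import *
p,T=now(); print(rel(p,T,[.53,-.12,.25],tool(45,90)),rel(p,T,[.547,-.207,.2],tool(24,125)), arm.state()['joints'].round(1))
E
```

```text
time: 5.32
eef_pos: [0.4824, -0.0896, 0.3873]
tool_rot: [-179.5, -35.3, 70.1]
ft_force: [-0.3, -0.0, -2.3]
width: 0.341
grasp_force: 29.9
('shift', array([  7.1,  54.9, -31.8]), 'turn', array([ -8.2, -34.7,  24.4]), 'tcp', array([ 0.53 , -0.12 ,  0.417])) ('shift', array([-47.1, 170. ,  27.1]), 'turn', array([ -0.5, -66.1,  49.2]), 'tcp', array([ 0.635, -0.168,  0.337])) [-22.2  15.8 106.   39.2  66.2 -21.3]
```

```bash
python3 -m jog '[[[1,9,-5],[-1,-6,4],1],[[2,18,-10],[-3,-12,8],1],[[4,27,-16],[-4,-18,12],1],[[5,36,-21],[-5,-23,16],1],[[6,46,-26],[-7,-29,20],1],[[7,55,-32],[-8,-35,24],1],[[7,55,-32],[-8,-35,24],1],[[7,55,-32],[-8,-35,24],1]]'
python3 - <<'E'
from plan import *
p,T=now(); print(rel(p,T,[.560,-.201,.17],tool(24,124.6)), arm.state()['joints'].round(1))
E
```

```text
time: 5.98
eef_pos: [0.5304, -0.1201, 0.4142]
tool_rot: [-179.6, 0.3, 45.6]
ft_force: [-0.2, 0.1, -1.7]
width: 0.344
grasp_force: 29.9
('shift', array([ 51.7, 113.4, 105.7]), 'turn', array([  6.2, -33.8,  21. ]), 'tcp', array([ 0.647, -0.162,  0.307])) [-17.6  19.   94.8  -0.1  66.7  26.8]
```

```bash
python3 -m jog '[[[9,19,18],[1,-6,3],1],[[18,38,35],[2,-11,7],1],[[26,57,53],[3,-17,10],1],[[34,76,70],[4,-22,14],1],[[43,94,88],[5,-28,17],1],[[52,113,106],[6,-34,21],1],[[52,113,106],[6,-34,21],1],[[52,113,106],[6,-34,21],1],[[52,113,106],[6,-34,21],1]]'
python3 - <<'E'
from plan import *
p,T=now(); print(rel(p,T,[.560,-.201,.064],tool(24,124.6)), (p+T.apply([0,0,.167])).round(4),arm.state()['joints'].round(1))
a=np.array([np.cos(np.radians(24)),np.sin(np.radians(24)),0])
for c in ['scene','top']:
    im=get_image(c); save(im,c+'1.png')
    g=p+T.apply([0,0,.167])
    print(c,proj(c,[g+a*.051,g-a*.079,[.547,-.207,.066]]).round())
s=cv2.imread('pics/scene1.png')[180:370,130:330]; t=cv2.imread('pics/top1.png')[170:290,340:480]
cv2.imwrite('pics/both.png',np.hstack([cv2.resize(s,(400,380)),cv2.resize(t,(400,380))]))
E
```

```text
time: 6.73
eef_pos: [0.646, -0.1632, 0.3098]
tool_rot: [179.6, 34.6, 23.8]
ft_force: [-0.8, 0.1, -0.5]
width: 0.335
grasp_force: 29.9
('shift', array([62.2, -1. , 88.7]), 'turn', array([ 0.3, -0. , -0.2]), 'tcp', array([ 0.647, -0.162,  0.201])) [ 0.5597 -0.2024  0.1723] [-15.3  42.9  73.4 -21.3  91.5  55.5]
scene [[255. 280.]
 [192. 243.]
 [232. 293.]]
top [[417. 192.]
 [444. 249.]
 [422. 230.]]
```

View pics/both.png

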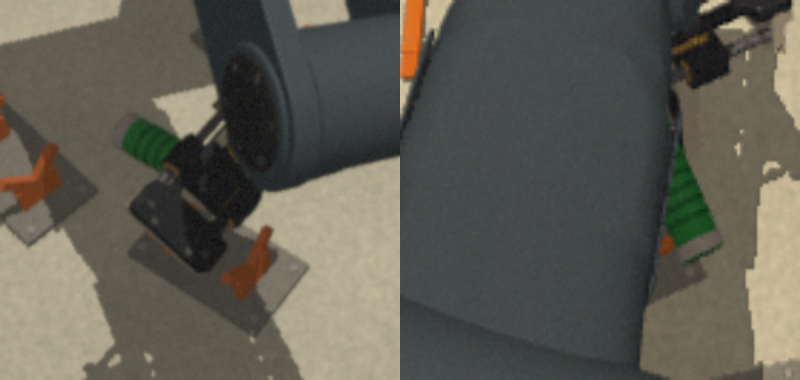

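The held grip's near end is at scene (194,245) and top (445,248), against predictions of (192,243) and (444,249), so it sits as planned. Lowering.

```bash
python3 -m jog '[[[12,-1,16],[0,0,0],1],[[23,-1,33],[0,0,0],1],[[35,-1,49],[0,0,0],1],[[43,-1,61],[0,0,0],1],[[49,-1,70],[0,0,0],1],[[53,-1,75],[0,0,0],1],[[56,-1,80],[0,0,0],1],[[56,-1,80],[0,0,0],1],[[56,-1,80],[0,0,0],1]]'
python3 - <<'E'
from plan import *
p,T=now(); print(rel(p,T,[.560,-.201,.062],tool(24,124.6)), (p+T.apply([0,0,.167])).round(4))
E
```

```text
time: 7.58
eef_pos: [0.6472, -0.1633, 0.213]
tool_rot: [179.3, 34.7, 23.5]
ft_force: [-0.2, -0.0, -1.7]
width: 0.337
grasp_force: 29.9
('shift', array([ 7.6, -1.2, 11.2]), 'turn', array([ 0.4,  0.1, -0.4]), 'tcp', array([ 0.647, -0.162,  0.199])) [ 0.5609 -0.2031  0.0757]
```

```bash
python3 -m jog '[[[1,0,2],[0,0,0],1],[[2,-1,3],[0,0,0],1],[[3,-1,5],[0,0,0],1],[[5,-1,7],[0,0,0],1],[[6,-1,8],[0,0,0],1],[[6,-1,9],[0,0,0],1],[[7,-1,10],[0,0,0],1],[[7,-1,10],[0,0,0],1],[[7,-1,10],[0,0,0],1]]'
python3 - <<'E'
from plan import *
p,T=now(); print((p+T.apply([0,0,.167])).round(4))
E
```

```text
time: 8.33
eef_pos: [0.6471, -0.1618, 0.2029]
tool_rot: [179.3, 34.8, 23.4]
ft_force: [-3.5, 9.5, 22.4]
width: 0.337
grasp_force: 30.0
[ 0.5604 -0.2017  0.0658]
```

Contact: 22 N up and about 10 N sideways toward the cradle's +y. I'll shift 2 mm that way to seat it.

```bash
python3 -m jog '[[[0,-1,0],[0,0,0],1],[[0,-2,0],[0,0,0],1],[[0,-2,0],[0,0,0],1],[[0,-2,0],[0,0,0],1]]'
python3 - <<'E'
from plan import *
p,T=now(); print((p+T.apply([0,0,.167])).round(4))
E
```

```text
time: 8.67
eef_pos: [0.6463, -0.1604, 0.2018]
tool_rot: [179.2, 34.7, 23.4]
ft_force: [-0.9, 2.8, 11.2]
width: 0.34
grasp_force: 30.0
[ 0.5599 -0.2004  0.0646]
```

```bash
python3 -m jog '[[[0,-1,1],[0,0,0],1],[[0,-1,1],[0,0,0],1],[[0,-1,1],[0,0,0],0.55],[[0,-1,1],[0,0,0],0.5],[[0,-1,1],[0,0,0],0.4],[[0,-1,1],[0,0,0],0.2],[[0,-1,1],[0,0,0],0.2],[[0,-1,1],[0,0,0],0.2],[[0,-1,1],[0,0,0],0.2]]'
```

```text
time: 9.42
eef_pos: [0.645, -0.1599, 0.1992]
tool_rot: [179.3, 34.7, 23.5]
ft_force: [0.4, 0.3, 0.3]
width: 0.776
grasp_force: 0.0
```

Released with no force left. Backing out along the fingers.

```bash
python3 -m jog '[[[0,0,-6],[0,0,0],0.2],[[0,0,-18],[0,0,0],0.2],[[0,0,-36],[0,0,0],0.2],[[0,0,-60],[0,0,0],0.2],[[0,0,-90],[0,0,0],0.2],[[-40,0,-120],[0,0,0],0.2],[[-70,0,-150],[0,5,0],0.2],[[-100,0,-180],[0,10,0],0.2],[[-100,0,-180],[0,10,0],0.2],[[-100,0,-180],[0,10,0],0.2]]'
python3 - <<'E'
from plan import *
im=get_image('wrist'); save(im,'w3.png')
for c in ['wrist','scene']:
    if c=='scene': im=get_image(c); save(im,'s3.png')
    for r in recognise(c,'green_grip'): print(c,r['score'],world(c,r['at']).round(3))
cv2.imwrite('pics/end.png',cv2.resize(cv2.imread('pics/s3.png')[120:360,100:500],(800,480)))
a=np.array([np.cos(np.radians(24)),np.sin(np.radians(24)),0]); s=np.array([.547,-.206,.062]); print(proj('wrist',[s+a*.065,s-a*.065]).round(),proj('scene',[s+a*.065,s-a*.065]).round())
E
```

```text
time: 10.25
eef_pos: [0.6627, -0.1498, 0.4099]
tool_rot: [179.0, 24.4, 23.5]
ft_force: [0.9, -0.0, -0.0]
width: 0.8
grasp_force: 0.0
wrist 0.89 [ 0.559 -0.2    0.073]
[[329. 123.]
 [329. 242.]] [[262. 312.]
 [204. 277.]]
```

View pics/w3.png

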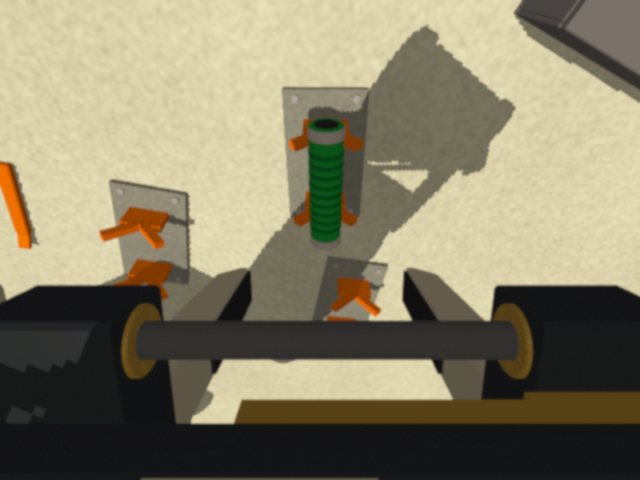

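View pics/end.png

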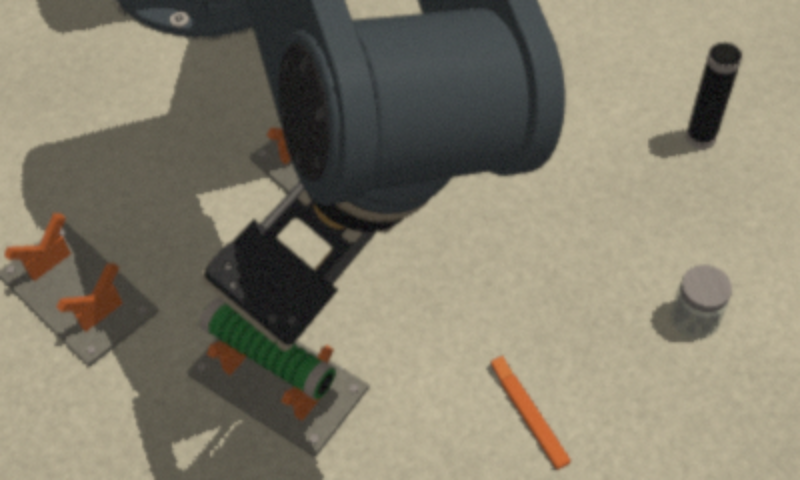

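In the wrist view the grip's ends are at (327,123) and (326,243), against (329,123) and (329,242) for a perfect seat, so it is centred in both notches. The scene view shows the black grip and the jar still standing. Handing in.

```bash
python3 -c "
from workcell import arm
print(arm.sign_off())"
```

```text
the job is handed in; nothing more can be done
None
```

The green grip lies centred in both notches of the farthest cradle, set down gently, with the black grip and jar still standing where they were; I handed the job in at about 10 s, and no verdict came back.

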